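# Put the vanity in order: swap the wrong jar and lay out bottle and nippers

### The job

One of the three jars in the wooden tray is the wrong kind, square instead of round: stand it on the middle of the closed white case's lid and put the spare round jar in the compartment it left. Stand the mist bottle directly behind that same compartment, on the side of the tray away from the robot, and lay the nail nippers flat in front of the tray, on the robot's side, parallel to the tray's long side and with their pivot opposite the middle compartment; leave a gap of about 2 cm between the tray and the bottle, and between the tray and the nearer handle of the nippers. Leave the other two jars, the bunny and the compact where they are.

Things in the scene. Friction and masses are not known exactly. Their poses are not given: they have to be found in the camera images.
- tray: Fixed tray of brown wood, 64 (its x) x 184 (its y) mm, with three square compartments in a row along its y axis, centred at y = -60, 0 and +60 mm, each 56 mm square inside; floor 4 mm thick, walls 4 mm thick with tops 16 mm above the table. Origin: centre of its underside, on the table. Its +x axis points away from the robot (behind), its -x axis towards the robot (in front), give or take its turn of up to 0.3 rad.
- odd_center (a point): The wrong jar, standing in one of the tray's compartments (any of the three): square, 38 x 38 mm, 40 mm tall, green glass with a square white cap, 80 g. Point: its centre, 20 mm above its underside; x and y axes square to its sides, z up.
- spare_center (a point): The spare right jar, standing on the table: round, 40 mm diameter, 40 mm tall, green glass with a round white cap, 80 g. Point: its centre, 20 mm above its underside; z up.
- jar_a_center (a point): A right jar already in the tray (any of the three compartments), the same as the spare: round, 40 mm diameter, 40 mm tall. Point: its centre, 20 mm above its underside. To stay where it is.
- jar_b_center (a point): The other right jar already in the tray, the same as the spare: round, 40 mm diameter, 40 mm tall. Point: its centre, 20 mm above its underside. To stay where it is.
- case_top (a point): Closed hinged-lid vanity case of white plastic, fixed, 90 (x) x 130 (y) mm, 45 mm tall, with a flat lid. Point: the middle of the lid's upper face, 45 mm above the table; x and y axes along its sides.
- mist_center (a point): Frosted mist bottle, standing on the table: round body 36 mm diameter and 60 mm tall, above it a white cap 21 mm in diameter, 88 mm tall in all, 60 g. Point: on its axis, 44 mm above its underside; z up.
- nippers_center (a point): Steel nail nippers lying flat on the table, about 100 mm long, 70 g: a pivot block 26 mm long (x), 18 mm wide (y) and 14 mm thick, the place to grip (across its width; they balance close to it); jaws reach to 39 mm at +x, two handles reach to 60 mm at -x and spread to 45 mm wide, 9 mm thick. Point: the centre of the pivot block, 7 mm above the underside; x axis along the nippers towards the jaws, z up.
- bunny_center (a point): White ceramic bunny ring holder, 66 mm tall on a round foot of 54 mm diameter, a gold ring round its ear, loose. Point: on its axis, 33 mm above its underside. Bystander, to be left alone.
- compact_center (a point): Closed round powder compact, 66 mm diameter, 17 mm thick, silver metal with a brass disc on top, loose, lying on the table. Point: its centre, 8 mm above its underside. Bystander, to be left alone.
Mind the look-alikes: they are no part of the job. What is shaped like the part that bears spare_center but red or turquoise is not meant. Several things look just like the part that bears mist_center: the one meant starts farthest from the robot's base.

How it is judged:
By the outcome, as a careful person would: the job done as asked, in the order asked, and still so for the second after the job is handed in, with the robot touching nothing.
It also fails if it takes over 115 s, if anything falls off the work surface, if the arm or the gripper's body presses on something with over 40 N, if the wrist force passes 120 N, or if a joint passes its speed limit or range.

### The arm

A 6-joint arm with a two-finger parallel gripper is mounted at the origin on the work surface. World frame = base frame: x ahead of the robot, y to its left, z up, the work surface at z = 0. Lengths are in m, angles in rad, forces in N, time in s.
With the tool pointing down it reaches from about 0.35 to 0.775 m from the base axis. Payload 7.3 kg.
Tool frame: the origin (TCP) lies between the finger pads; the fingertips stand 19 mm ahead of it and the grasp point (between the pads) is the TCP (tips_ahead is the distance from the TCP to the fingertips, in m); z points along the fingers, y is the line along which they close (so a half turn about z gives the same grasp; the last joint's range is limited). The gripper opens to 92 mm and grips with 3 to 60 N. Pads are 19 mm wide; open, the fingers measure 130 mm over their backs; the gripper's body (75 mm by 190 mm) begins 47 mm behind the grasp point.
Start: joints at [-1.282, 0.342, 1.524, -0, 1.275, -0.146], TCP at [0.221, -0.476, 0.246] pointing down, gripper open.
Joint ranges: [-2.53, 2.53], [-0.77, 2.02], [0.04, 2.7], [-1, 4.14], [0.28, 2.66], [-3.11, 3.11]. Speed limits (rad/s): [2.57, 2.57, 3.14, 3.14, 3.14, 3.14].

### API

Orientations are given as a rotation vector (axis times angle).
In Python, from workcell import get_obs, read_camera, finish_job, tips_ahead gives the robot as it stands. The module is installed in compiled form; this text tells all that it offers.
- The arm moves only by the shell command python3 -m pendant 'ROWS' [FORCE]. ROWS is JSON, a list of rows, each a list of 3 entries, a list of its own where there are three numbers: the shift along the tool's x, y, z normalised to -1 to 1, where 1 is 0.02 m, then the turn, a rotation vector about the tool's x, y, z normalised to -1 to 1, where 1 is 360 degrees, then the opening, from 0 (shut) to 1 (fully open). In form: [[[dx, dy, dz], [rx, ry, rz], grip], ...]. A call has 1 to 10 rows; each row shifts and turns the commanded pose from where the row before left it, along the tool's axes as they then stand; what a row does not reach is not made up. A row lasts 1/12 s, in which the tool goes at most 41.7 mm and 7.16 degrees, less where a joint would pass 70% of its speed; a pose out of reach is approached as far as the arm can. A call with a number of a shift or a turn outside -1 to 1 is refused whole. A call with a gripper value outside its range is refused whole. The fingers move at their own pace and stop on an object; FORCE is the grip in N (left out, the last holds). Time passes only in rows, so rows that do not move let the fingers close. It gives the time, the measured TCP pose, the force, the opening and the grip force at its end, in the units of the state.
- get_obs(): the state, without advancing time (a new reading comes with each control period).
- read_camera(name): name is "scene" or "side" or "wrist"; returns a dict with "img" (480x640x3 uint8, red, green, blue), "depth" (480x640 float32, m along the optical axis (not along the pixel's ray), 0 where there is no reading), "K" (3x3 intrinsics, pixels), "origin" and "attitude" of the camera in the world. Camera axes: x right, y down, z forward; pixel columns grow to the right and rows downward; lengths in m; the calibration is good to about 2 mm. A picture is of the moment at which its call begins.
- finish_job(): hands the job in; it is judged then, once.
The state is a dict: "clock": time; "joint_pos": joint angles; "qvel": joint speeds; "joint_efforts": joint torques, N m; "tool_pos": TCP position; "orientation": TCP orientation; "wrist_force": force on the tool from outside, world axes, zero at the start; "moment": the same for the moment, N m; "opening": opening from 0.0 (shut) to 1.0 (fully open); "gripper_force": force on a finger pad.
Only numpy, scipy, OpenCV 4.12 (cv2) and the standard library are available. Lean on these libraries where they do the work, as an engineer would, in place of code of your own. Each camera call takes 0.05 s, during which the arm holds its last target. There are 200 camera calls.

## Working session

There is one attempt and no reset: what is moved stays moved. The work goes in short steps, Python scripts to look and compute and a shell command to move; the robot and the scene stay as the last step left them, time stands still between calls to the robot, and variables do not carry over. Pictures are saved under pics/ and viewed, at most 14 in all, crops included, and the job is handed in when it is done.

```bash
mkdir -p pics
cat > h.py <<'E'
import numpy as np, cv2, pickle
from workcell import get_obs, read_camera, finish_job, tips_ahead
from scipy.spatial.transform import Rotation as R
def att(a):
    a=np.array(a,float)
    return a if a.shape==(3,3) else (R.from_rotvec(a).as_matrix() if a.size==3 else R.from_quat(a).as_matrix())
def snap(n,f):
    c=read_camera(n); cv2.imwrite(f'pics/{f}.png',c['img'][...,::-1]); pickle.dump(c,open(f'{f}.pkl','wb')); return c
def load(f): return pickle.load(open(f'{f}.pkl','rb'))
def cloud(c):
    d=c['depth']; v,u=np.mgrid[:480,:640]; K=np.array(c['K'])
    p=np.stack([(u-K[0,2])/K[0,0]*d,(v-K[1,2])/K[1,1]*d,d],-1)
    P=p@att(c['attitude']).T+np.array(c['origin']); P[d==0]=np.nan; return P
def ray(c,u,v,z):
    K=np.array(c['K']); r=att(c['attitude'])@np.array([(u-K[0,2])/K[0,0],(v-K[1,2])/K[1,1],1]); o=np.array(c['origin'])
    return o+r*(z-o[2])/r[2]
def proj(c,p):
    K=np.array(c['K']); q=K@(att(c['attitude']).T@(np.array(p)-c['origin'])); return q[:2]/q[2]
E
python3 - <<'E'
from h import *
for n in ['scene','side']:
    c=snap(n,n+'0'); print(n,c['origin'],np.array(c['attitude']),c['K'])
print(get_obs(),tips_ahead)
E
```

```text
scene [ 0.93312092 -0.23651561  0.85506155] [-2.25968329 -1.39965382  0.36723272] [[494.6739097    0.         325.66363845]
 [  0.         494.6739097  244.1889991 ]
 [  0.           0.           1.        ]]
side [ 0.50351463 -0.62657307  0.75602032] [-2.41860226  0.03926892 -0.00304185] [[525.38162429   0.         313.9961534 ]
 [  0.         525.38162429 240.06725393]
 [  0.           0.           1.        ]]
{'clock': 0.1, 'joint_pos': array([-1.28200286e+00,  3.42657734e-01,  1.52489203e+00,  3.08939361e-05,
        1.27538354e+00, -1.46014624e-01]), 'qvel': array([-0.00023176, -0.00069578, -0.00115914, -0.00240483,  0.00057967,
       -0.00016653]), 'joint_efforts': array([ 1.13734426e-03, -4.32004237e+01, -2.44694549e+01,  7.20122340e-02,
        5.26709540e-02, -5.77289939e-05]), 'tool_pos': array([ 0.22107888, -0.47583124,  0.24512229]), 'orientation': array([-3.06633692e+00, -6.77324698e-01,  1.03867935e-04]), 'wrist_force': array([-0.23435718, -0.29795777,  0.33575503]), 'moment': array([-0.00175757, -0.00652362,  0.00884517]), 'gripper_force': 0.0, 'opening': 1.002487787545135} 0.019
```

View pics/scene0.png

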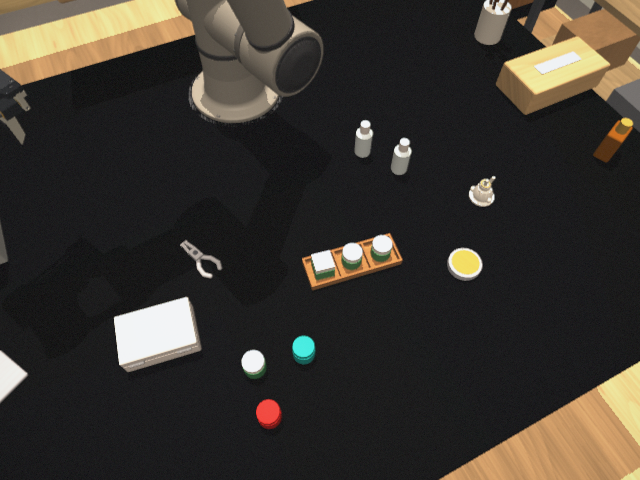

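View pics/side0.png

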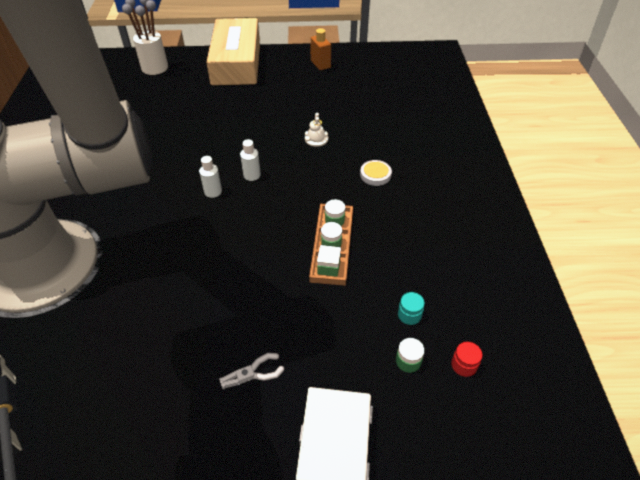

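The scene picture shows the square jar at (322,262) in the tray's near-right (-y) compartment. Possible spares are white (254,362), turquoise (303,349) and red (268,413); white is right. Possible mist bottles are (363,140) and (401,157); the farther one is to be picked by distance. The nippers lie at (200,257), the case at (157,333).

Run:
```python
from h import *
big=[]
boxes={'scene0':dict(odd=(306,245,338,282),ja=(338,240,366,272),jb=(368,232,396,264),spare=(238,345,270,382),turq=(288,333,320,366),b1=(350,115,376,162),b2=(388,135,414,178),nip=(175,235,225,282),tray=(298,230,406,292),case=(105,292,205,374),bunny=(465,172,500,208),comp=(444,245,486,283)),
'side0':dict(odd=(314,244,344,277),ja=(319,221,344,245),jb=(323,198,348,222),spare=(395,336,426,375),b1=(199,152,224,200),b2=(239,137,263,183),nip=(215,350,290,392),tray=(305,200,358,288),case=(295,386,378,479),bunny=(302,110,332,148),comp=(356,156,396,188))}
for f in boxes:
    c=load(f);P=cloud(c);print(f)
    for k,(a,b,cc,d) in boxes[f].items():
        q=P[b:d,a:cc].reshape(-1,3);q=q[np.isfinite(q[:,2])]; q=q[q[:,2]>0.006]
        if len(q)==0: print(k,'none');continue
        zt=np.percentile(q[:,2],98); t=q[q[:,2]>zt-0.006]
        (cx,cy),(w,h),a_=cv2.minAreaRect((t[:,:2]*1000).astype(np.float32))
        (ax,ay),(aw,ah),aa=cv2.minAreaRect((q[:,:2]*1000).astype(np.float32))
        print(k,'ztop %.0f'%(zt*1000),'top c %.0f %.0f size %.0f %.0f ang %.0f'%(cx,cy,w,h,a_),'| all %.0f %.0f %.0f %.0f %.0f'%(ax,ay,aw,ah,aa),'r',round(np.hypot(cx,cy)))
c=load('scene0')['img'][...,::-1]; s=load('side0')['img'][...,::-1]
A=cv2.resize(c[225:300,295:415],(480,300),interpolation=3);B=cv2.resize(s[340:400,200:320],(480,240),interpolation=3)
C=cv2.resize(c[230:290,165:240],(300,240),interpolation=3);D=cv2.resize(c[110:185,340:420],(320,300),interpolation=3)
cv2.imwrite('pics/crop1.png',np.vstack([np.hstack([A,D]),np.hstack([B,C,np.zeros((240,20,3),np.uint8)])]))
```

```text
scene0
odd ztop 46 top c 539 -34 size 37 39 ang 80 | all 532 -33 60 72 63 r 540
ja ztop 46 top c 546 24 size 37 36 ang 83 | all 541 28 54 69 61 r 547
jb ztop 46 top c 556 84 size 36 37 ang 21 | all 552 88 56 67 65 r 563
spare ztop 42 top c 657 -225 size 37 36 ang 64 | all 658 -225 39 38 64 r 694
turq ztop 42 top c 671 -138 size 37 37 ang 44 | all 672 -138 38 39 26 r 685
b1 ztop 89 top c 308 180 size 18 19 ang 74 | all 309 178 36 31 51 r 356
b2 ztop 89 top c 385 228 size 19 20 ang 62 | all 388 227 36 32 46 r 448
nip ztop 16 top c 406 -236 size 92 38 ang 15 | all 408 -228 99 52 11 r 470
tray ztop 46 top c 547 25 size 157 41 ang 82 | all 548 25 185 68 82 r 547
case ztop 48 top c 532 -354 size 131 91 ang 81 | all 534 -355 131 95 81 r 639
bunny ztop 63 top c 529 348 size 9 23 ang 2 | all 529 343 53 40 20 r 633
comp ztop 19 top c 651 217 size 63 65 ang 52 | all 651 217 64 65 49 r 686
side0
odd ztop 46 top c 540 -33 size 39 37 ang 79 | all 542 -20 82 54 88 r 541
ja ztop 45 top c 548 24 size 37 38 ang 2 | all 550 42 75 47 88 r 548
jb ztop 46 top c 557 84 size 39 38 ang 55 | all 560 91 58 48 88 r 563
spare ztop 42 top c 657 -223 size 37 38 ang 38 | all 657 -224 38 39 19 r 694
b1 ztop 88 top c 309 181 size 19 21 ang 7 | all 309 179 35 31 19 r 358
b2 ztop 88 top c 387 230 size 21 18 ang 68 | all 387 227 35 30 9 r 450
nip ztop 16 top c 410 -242 size 94 35 ang 23 | all 413 -242 99 44 31 r 476
tray ztop 46 top c 548 26 size 158 38 ang 82 | all 549 27 191 64 82 r 549
case ztop 47 top c 533 -352 size 127 90 ang 82 | all 534 -352 127 97 82 r 639
bunny ztop 62 top c 531 349 size 24 4 ang 88 | all 529 342 38 48 89 r 635
comp ztop 19 top c 652 218 size 65 64 ang 24 | all 653 220 68 65 59 r 688
```

View pics/crop1.png

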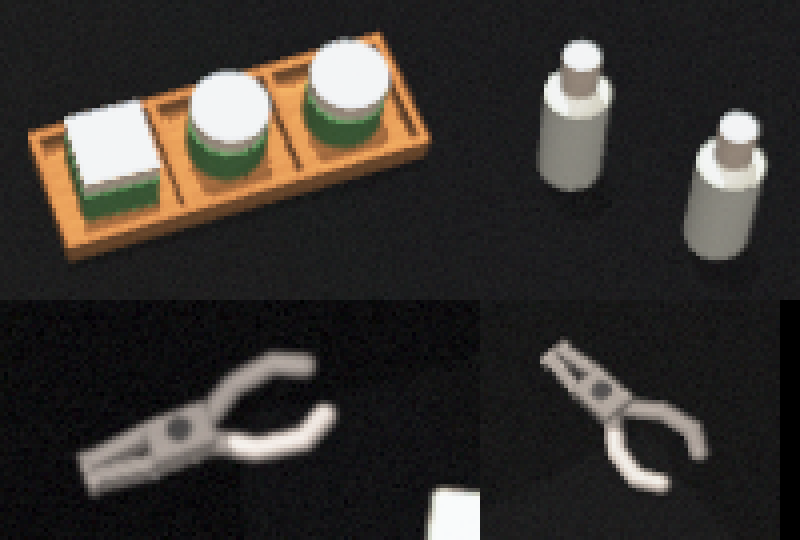

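Depth and sizes fit. The meant mist bottle is b2, scene pixel (401,157), at (386,229) mm and r≈450, against 357 for the other. The crop confirms the square jar in the -y compartment and the nippers' jaws pointing toward the robot.

```bash
cat >> h.py <<'E'
def plan(x,y,z,phi):
    """TCP target (mm) with closing line at world angle phi (deg): turn first, then shift in the new tool axes."""
    o=get_obs(); M=R.from_rotvec(o['orientation']).as_matrix(); cur=np.degrees(np.arctan2(M[1,1],M[0,1]))
    d=(phi-cur+90)%180-90; t=np.array([x,y,z])/1000-o['tool_pos']
    M2=R.from_euler('z',d,degrees=True).as_matrix()@M; s=M2.T@t/0.02
    print('cur phi %.1f dturn world %.1f -> tool rz total %.4f (%.1f rows) | shift units'%(cur,d,-d/360,abs(d)/7.16),s.round(2),'xy rows %.1f'%np.hypot(*s[:2]),'j',o['joint_pos'].round(2),'tilt',M[:,2].round(3))
E
python3 - <<'E'
from h import *
for f,pv,jw in [('side0',(244.5,372.5),(222,383.5)),('scene0',(195.2,252.5),(184.5,244))]:
    c=load(f); a=ray(c,*pv,.014)*1000; b=ray(c,*jw,.010)*1000; print(a.round(),b.round(),np.degrees(np.arctan2(*(b-a)[1::-1])))
    P=cloud(c); 
    import sys
    q=P.reshape(-1,3);q=q[np.isfinite(q[:,2])]
    T=np.array([.5485,.026]);q=q[(np.hypot(*(q[:,:2]-T).T)<.12)&(q[:,2]>.012)&(q[:,2]<.022)]
    print('tray rect',cv2.minAreaRect((q[:,:2]*1000).astype(np.float32)))
plan(540,-33.5,130,-8)
E
```

```text
[ 401. -241.   14.] [ 367. -256.   10.] -155.92261022387183
tray rect ((549.0098266601562, 25.22509765625), (188.7139129638672, 63.98374938964844), 81.93269348144531)
[ 399. -241.   14.] [ 369. -254.   10.] -157.4364490523892
tray rect ((548.410888671875, 24.42694091796875), (184.55657958984375, 66.22097778320312), 81.90187072753906)
cur phi -65.1 dturn world 57.1 -> tool rz total -0.1586 (8.0 rows) | shift units [24.12 12.72  5.74] xy rows 27.3 j [-1.28  0.34  1.52  0.    1.28 -0.15] tilt [-0.     0.001 -1.   ]
```

```bash
python3 -m pendant '[[[0,0,0],[0,0,-0.0198],1],[[0,0,0],[0,0,-0.0198],1],[[0,0,0],[0,0,-0.0198],1],[[0,0,0],[0,0,-0.0198],1],[[0,0,0],[0,0,-0.0198],1],[[0,0,0],[0,0,-0.0198],1],[[0,0,0],[0,0,-0.0198],1],[[0,0,0],[0,0,-0.0198],1],[[0.8,0.45,0],[0,0,0],1],[[0.8,0.45,0],[0,0,0],1]]' 10
python3 -m pendant '[[[0.8,0.45,0],[0,0,0],1],[[0.8,0.45,0],[0,0,0],1],[[0.8,0.45,0],[0,0,0],1],[[0.8,0.45,0],[0,0,0],1],[[0.8,0.45,0],[0,0,0],1],[[0.8,0.45,0],[0,0,0],1],[[0.8,0.45,0],[0,0,0],1],[[0.8,0.45,0],[0,0,0],1],[[0.8,0.45,0],[0,0,0],1],[[0.8,0.45,0],[0,0,0],1]]'
python3 -m pendant '[[[0.8,0.45,0.3],[0,0,0],0.8],[[0.8,0.45,0.3],[0,0,0],0.8],[[0.8,0.45,0.3],[0,0,0],0.8],[[0.8,0.45,0.3],[0,0,0],0.8],[[0.8,0.45,0.3],[0,0,0],0.8],[[0.8,0.45,0.3],[0,0,0],0.8],[[0.8,0.45,0.3],[0,0,0],0.8],[[0.8,0.45,0.3],[0,0,0],0.8],[[0.8,0.45,0.3],[0,0,0],0.8],[[0.8,0.45,0.3],[0,0,0],0.8]]'
python3 -c "
from h import *
plan(540,-33.5,130,-8)"
```

```text
clock: 0.93
tool_pos: [0.2432, -0.4469, 0.2451]
orientation: [-2.372, -2.058, -0.0]
wrist_force: [0.3, 0.7, -0.2]
opening: 1.004
gripper_force: 0.0
clock: 1.77
tool_pos: [0.3553, -0.3002, 0.2454]
orientation: [-2.372, -2.059, -0.0]
wrist_force: [0.6, -0.2, -0.5]
opening: 1.0
gripper_force: 0.0
clock: 2.6
tool_pos: [0.4669, -0.1545, 0.1851]
orientation: [-2.372, -2.059, 0.001]
wrist_force: [0.2, 0.1, 0.3]
opening: 0.8
gripper_force: 0.0
cur phi -8.1 dturn world 0.1 -> tool rz total -0.0002 (0.0 rows) | shift units [6.5  2.78 2.75] xy rows 7.1 j [-0.48  0.34  1.7  -0.    1.09 -0.33] tilt [-0.001  0.    -1.   ]
```

```bash
python3 -m pendant '[[[0.8,0.35,0.3],[0,0,0],0.65],[[0.8,0.35,0.3],[0,0,0],0.65],[[0.8,0.35,0.3],[0,0,0],0.65],[[0.8,0.35,0.3],[0,0,0],0.65],[[0.8,0.35,0.3],[0,0,0],0.65],[[0.8,0.35,0.3],[0,0,0],0.65],[[0.8,0.35,0.3],[0,0,0],0.65],[[0.4,0.15,0.2],[0,0,0],0.65],[[0,0,0],[0,0,0],0.65]]'
python3 -c "
from h import *
c=snap('wrist','w1')
print(c['origin'],c['attitude'])
P=cloud(c);q=P.reshape(-1,3);q=q[np.isfinite(q[:,2])];s=q[(q[:,2]>.036)&(q[:,2]<.055)]
for n,x,y in [('odd',540,-33),('ja',547,24),('jb',557,84)]:
    t=s[np.hypot(s[:,0]-x/1e3,s[:,1]-y/1e3)<.029]
    if len(t)>30: print(n,len(t),cv2.minAreaRect((t[:,:2]*1000).astype(np.float32)),np.median(t[:,2]))
s=q[(q[:,2]>.012)&(q[:,2]<.020)&(np.hypot(q[:,0]-.548,q[:,1]-.025)<.12)];print(len(s),cv2.minAreaRect((s[:,:2]*1000).astype(np.float32)))
plan(540,-33.5,100,-8)"
```

```text
clock: 3.35
tool_pos: [0.5348, -0.0425, 0.1386]
orientation: [-2.369, -2.061, 0.002]
wrist_force: [0.2, -0.3, -0.9]
opening: 0.649
gripper_force: 0.0
[0.54460849 0.02880553 0.2776037 ] [ 2.86043429 -0.19774396 -0.03049516]
odd 2737 ((538.3536987304688, -32.54082489013672), (37.35783767700195, 37.08073043823242), 79.06319427490234) 0.04413164787707827
ja 2670 ((545.78271484375, 26.114986419677734), (37.25476837158203, 37.635337829589844), 24.94732093811035) 0.044071474627365353
jb 3447 ((555.4461669921875, 85.51697540283203), (37.812896728515625, 37.41796875), 72.37287139892578) 0.043987043557599526
5425 ((547.6585083007812, 26.244911193847656), (184.59396362304688, 64.32009887695312), 81.85932922363281)
cur phi -8.0 dturn world -0.0 -> tool rz total 0.0001 (0.0 rows) | shift units [0.53 0.2  1.95] xy rows 0.6 j [-0.22  0.47  1.64 -0.    1.03 -0.08] tilt [-0.002  0.    -1.   ]
```

View pics/w1.png

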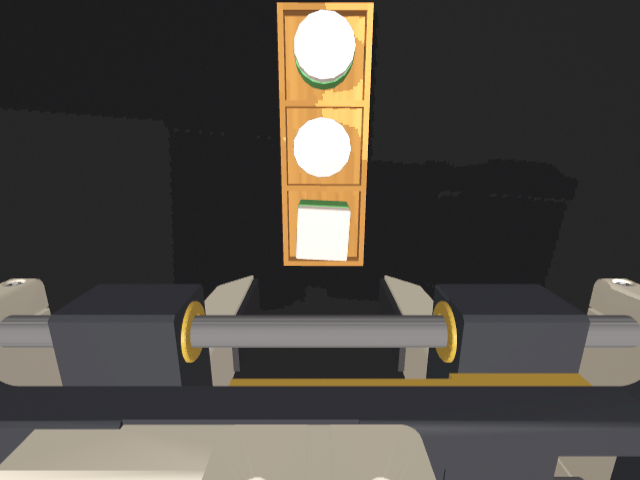

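The wrist picture shows the square jar, its cap centred at (322,232), in the nearest compartment, with the fingers in line across the tray. The heights read 44 mm, as expected.

```bash
python3 -m pendant '[[[0.25,0.1,0.5],[0,0,0.007],0.65],[[0.25,0.1,0.6],[0,0,0],0.65],[[0,0,0.7],[0,0,0],0.65],[[0,0,0.7],[0,0,0],0.65],[[0,0,0.5],[0,0,0],0.65],[[0,0,0],[0,0,0],0.65]]'
python3 -c "
from h import *
plan(538.8,-33,38,-10.5)"
```

```text
clock: 3.9
tool_pos: [0.5389, -0.0349, 0.0775]
orientation: [-2.414, -2.005, 0.004]
wrist_force: [-0.0, 0.5, -0.8]
opening: 0.65
gripper_force: 0.0
cur phi -10.6 dturn world 0.1 -> tool rz total -0.0002 (0.0 rows) | shift units [ 0.09 -0.01  1.97] xy rows 0.1 j [-0.21  0.56  1.69 -0.    0.9  -0.02] tilt [-0.004  0.001 -1.   ]
```

```bash
python3 -m pendant '[[[0.09,0,0.6],[0,0,0],0.65],[[0,0,0.6],[0,0,0],0.65],[[0,0,0.5],[0,0,0],0.65],[[0,0,0.25],[0,0,0],0.65],[[0,0,0],[0,0,0],0.3],[[0,0,0],[0,0,0],0.3],[[0,0,0],[0,0,0],0.3],[[0,0,0],[0,0,0],0.3],[[0,0,0],[0,0,0],0.3]]' 15
python3 -m pendant '[[[0,0,-0.2],[0,0,0],0.3],[[0,0,-0.5],[0,0,0],0.3],[[0,0,-0.8],[0,0,0],0.3],[[0,0,-0.8],[0,0,0],0.3],[[0,0,-0.8],[0,0,0],0.3],[[0,0,-0.8],[0,0,0],0.3],[[0,0,-0.6],[0,0,0],0.3]]'
python3 -c "
from h import *
plan(532.5,-353,118,-8)"
```

```text
clock: 4.65
tool_pos: [0.5412, -0.033, 0.0413]
orientation: [2.416, 2.007, 0.001]
wrist_force: [-0.4, -0.9, 2.3]
opening: 0.413
gripper_force: 15.0
clock: 5.23
tool_pos: [0.5412, -0.0329, 0.1331]
orientation: [2.415, 2.006, 0.002]
wrist_force: [0.1, 0.4, -1.0]
opening: 0.411
gripper_force: 15.0
cur phi -10.6 dturn world 2.6 -> tool rz total -0.0072 (0.4 rows) | shift units [-15.91   1.79   0.76] xy rows 16.0 j [-0.2   0.49  1.63 -0.    1.02 -0.02] tilt [ 0.002 -0.    -1.   ]
```

```bash
python3 -m pendant '[[[-0.4,0.04,-0.3],[0,0,-0.0072],0.3],[[-0.8,0.09,-0.3],[0,0,0],0.3],[[-0.9,0.1,0],[0,0,0],0.3],[[-0.9,0.1,0],[0,0,0],0.3],[[-0.9,0.1,0],[0,0,0],0.3],[[-0.9,0.1,0],[0,0,0],0.3],[[-0.9,0.1,0],[0,0,0],0.3],[[-0.9,0.1,0],[0,0,0],0.3],[[-0.9,0.1,0],[0,0,0],0.3],[[-0.9,0.1,0],[0,0,0],0.3]]'
python3 -m pendant '[[[-0.9,0.1,0],[0,0,0],0.3],[[-0.9,0.1,0],[0,0,0],0.3],[[-0.9,0.1,0],[0,0,0],0.3],[[-0.9,0.1,0],[0,0,0],0.3],[[-0.9,0.1,0],[0,0,0],0.3],[[-0.9,0.1,0],[0,0,0],0.3],[[-0.9,0.1,0],[0,0,0],0.3],[[-0.4,0.05,0],[0,0,0],0.3],[[0,0,0],[0,0,0],0.3]]'
python3 -c "
from h import *
c=snap('wrist','w2')
P=cloud(c);q=P.reshape(-1,3);q=q[np.isfinite(q[:,2])];s=q[(q[:,2]>.040)&(q[:,2]<.050)&(np.hypot(q[:,0]-.532,q[:,1]+.353)<.1)]
print(len(s),np.median(s[:,2]),cv2.minAreaRect((s[:,:2]*1000).astype(np.float32)))
plan(532.5,-353,82.5,-8.5)"
```

```text
clock: 6.07
tool_pos: [0.5354, -0.2027, 0.1437]
orientation: [2.37, 2.061, 0.0]
wrist_force: [1.1, 0.0, -0.9]
opening: 0.413
gripper_force: 15.0
clock: 6.82
tool_pos: [0.5315, -0.3382, 0.1433]
orientation: [2.372, 2.058, -0.0]
wrist_force: [-0.4, 0.2, 0.3]
opening: 0.409
gripper_force: 15.0
10331 0.04513050942668134 ((535.721923828125, -326.2696228027344), (75.82413482666016, 90.38786315917969), 81.38016510009766)
cur phi -8.1 dturn world -0.4 -> tool rz total 0.0012 (0.1 rows) | shift units [-0.79  0.17  3.03] xy rows 0.8 j [-0.69  0.62  1.36  0.    1.16 -0.55] tilt [ 0.  0. -1.]
```

View pics/w2.png

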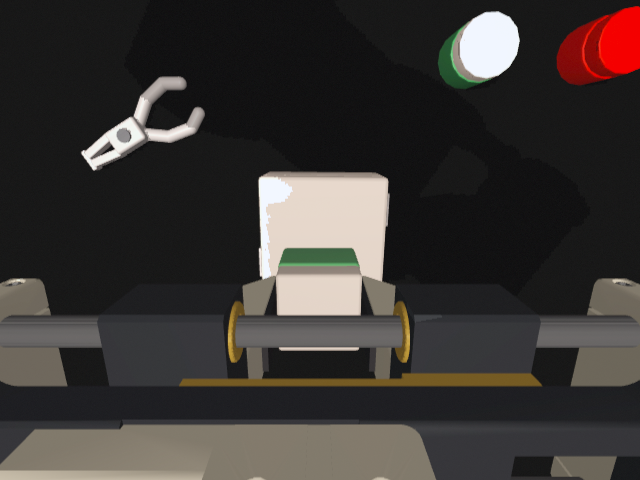

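The jar hangs level above the case, whose visible lid end is at (322,175) px. The lid centre works out to (532,-353), as before. Lowering now.

```bash
python3 -m pendant '[[[-0.4,0.08,0.5],[0,0,0.001],0.3],[[-0.39,0.06,0.8],[0,0,0],0.3],[[0,0,0.7],[0,0,0],0.3],[[0,0,0.5],[0,0,0],0.3],[[0,0,0.3],[0,0,0],0.3],[[0,0,0],[0,0,0],0.3],[[0,0,0],[0,0,0],0.3]]'
python3 - <<'E'
from h import *
plan(532,-353,82.5,-8.5)
c=load('w2');P=cloud(c);q=P.reshape(-1,3);q=q[np.isfinite(q[:,2])]
s=q[(q[:,2]>.036)&(q[:,2]<.044)&(np.hypot(q[:,0]-.657,q[:,1]+.224)<.03)]
print('spare',len(s),np.median(s[:,2]),cv2.minAreaRect((s[:,:2]*1000).astype(np.float32)))
print('pivot',ray(c,123,136,.014),'jaw',ray(c,92,161,.01),P[136,123])
E
```

```text
clock: 7.45
tool_pos: [0.5324, -0.3522, 0.0867]
orientation: [-2.377, -2.054, 0.0]
wrist_force: [-1.6, -0.6, -1.1]
opening: 0.412
gripper_force: 15.0
cur phi -8.3 dturn world -0.2 -> tool rz total 0.0005 (0.0 rows) | shift units [-0.04 -0.02  0.21] xy rows 0.0 j [-0.7   0.7   1.38  0.    1.06 -0.56] tilt [-0.  0. -1.]
spare 3231 0.03995172124292459 ((655.7957763671875, -223.0396728515625), (38.38667297363281, 37.50880432128906), 5.229178428649902)
pivot [ 0.39791217 -0.24096991  0.014     ] jaw [ 0.36672249 -0.2550753   0.01      ] [ 0.39884739 -0.24113828  0.0157516 ]
```

```bash
python3 -m pendant '[[[-0.04,0,0.12],[0,0,0],0.3],[[0,0,0.08],[0,0,0],0.3],[[0,0,0],[0,0,0],0.3],[[0,0,0],[0,0,0],0.3]]'
```

```text
clock: 7.78
tool_pos: [0.5323, -0.3535, 0.083]
orientation: [2.377, 2.053, 0.0]
wrist_force: [-0.4, -0.4, -0.6]
opening: 0.411
gripper_force: 15.0
```

```bash
python3 -m pendant '[[[0,0,0.05],[0,0,0],0.3],[[0,0,0],[0,0,0],0.3],[[0,0,0],[0,0,0],0.5],[[0,0,0],[0,0,0],0.6],[[0,0,0],[0,0,0],0.6],[[0,0,-0.3],[0,0,0],0.6],[[0,0,-0.8],[0,0,0],0.65],[[0,0,-0.8],[0,0,0],0.65],[[0,0,-0.8],[0,0,0],0.65],[[0,0,-0.5],[0,0,0],0.65]]'
python3 -c "
from h import *
plan(656,-223.5,120,-8)"
```

```text
clock: 8.62
tool_pos: [0.5327, -0.3539, 0.1479]
orientation: [2.375, 2.052, 0.001]
wrist_force: [0.5, -0.1, 0.8]
opening: 0.654
gripper_force: 0.0
cur phi -8.4 dturn world 0.4 -> tool rz total -0.0010 (0.0 rows) | shift units [7.32 5.2  1.4 ] xy rows 9.0 j [-0.71  0.63  1.32 -0.    1.19 -0.56] tilt [ 0.002 -0.002 -1.   ]
```

```bash
python3 -m pendant '[[[0.4,0.3,0],[0,0,-0.001],0.6],[[0.8,0.57,0],[0,0,0],0.6],[[0.8,0.57,0],[0,0,0],0.6],[[0.8,0.57,0],[0,0,0],0.6],[[0.8,0.57,0],[0,0,0],0.6],[[0.8,0.57,0.2],[0,0,0],0.6],[[0.8,0.57,0.4],[0,0,0],0.6],[[0.8,0.57,0.4],[0,0,0],0.6],[[0.8,0.57,0.4],[0,0,0],0.6],[[0.5,0.35,0],[0,0,0],0.6]]'
python3 -m pendant '[[[0,0,0],[0,0,0],0.6],[[0,0,0],[0,0,0],0.6]]'
python3 -c "
from h import *
c=snap('scene','s2');P=cloud(c);q=P.reshape(-1,3);q=q[np.isfinite(q[:,2])]
s=q[(q[:,2]>.08)&(q[:,2]<.092)&(np.hypot(q[:,0]-.532,q[:,1]+.353)<.05)]
print('odd on lid',len(s),cv2.minAreaRect((s[:,:2]*1000).astype(np.float32)))
plan(656,-223.5,36,-8)"
```

```text
clock: 9.45
tool_pos: [0.6559, -0.2205, 0.1147]
orientation: [-2.366, -2.06, 0.002]
wrist_force: [-0.7, 0.3, -1.1]
opening: 0.599
gripper_force: 0.0
clock: 9.62
tool_pos: [0.6558, -0.2229, 0.1175]
orientation: [-2.369, -2.063, 0.001]
wrist_force: [-0.7, -0.2, 0.8]
opening: 0.603
gripper_force: 0.0
odd on lid 502 ((532.2398681640625, -354.733154296875), (37.682090759277344, 38.04343032836914), 82.14157104492188)
cur phi -8.0 dturn world -0.0 -> tool rz total 0.0001 (0.0 rows) | shift units [0.02 0.02 4.09] xy rows 0.0 j [-0.44  0.76  1.16 -0.    1.22 -0.3 ] tilt [-0.    -0.001 -1.   ]
```

View pics/s2.png

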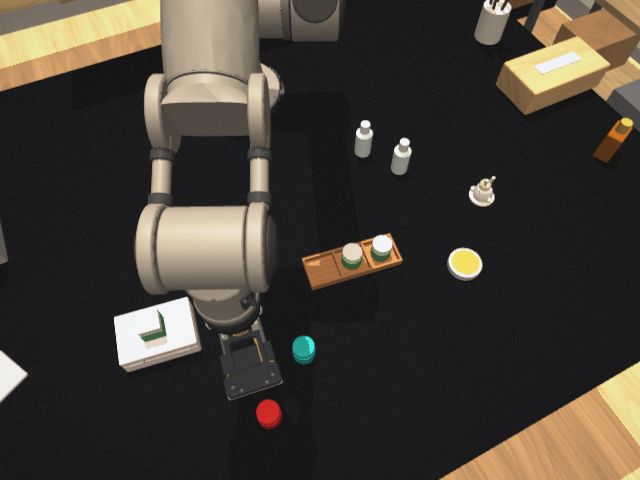

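The square jar stands centred on the lid at (153,327) px, and its compartment at (315,265) is empty. The gripper is over the spare.

```bash
python3 -m pendant '[[[0,0,0.5],[0,0,0],0.6],[[0,0,0.8],[0,0,0],0.6],[[0,0,0.8],[0,0,0],0.6],[[0,0,0.8],[0,0,0],0.6],[[0,0,0.7],[0,0,0],0.6],[[0,0,0.4],[0,0,0],0.6],[[0,0,0],[0,0,0],0.6]]'
python3 -m pendant '[[[0,0,0],[0,0,0],0.3],[[0,0,0],[0,0,0],0.3],[[0,0,0],[0,0,0],0.3],[[0,0,0],[0,0,0],0.3],[[0,0,0],[0,0,0],0.3],[[0,0,0],[0,0,0],0.3]]'
python3 -m pendant '[[[0,0,-0.2],[0,0,0],0.3],[[0,0,-0.5],[0,0,0],0.3],[[0,0,-0.8],[0,0,0],0.3],[[0,0,-0.8],[0,0,0],0.3],[[0,0,-0.8],[0,0,0],0.3],[[0,0,-0.8],[0,0,0],0.3],[[0,0,-0.5],[0,0,0],0.3]]'
python3 -c "
from h import *
plan(539.7,-33.6,125,-8)"
```

```text
clock: 10.25
tool_pos: [0.654, -0.2238, 0.0354]
orientation: [-2.37, -2.057, 0.003]
wrist_force: [0.2, -0.1, -0.1]
opening: 0.599
gripper_force: 0.0
clock: 10.75
tool_pos: [0.6563, -0.2239, 0.039]
orientation: [2.369, 2.06, 0.001]
wrist_force: [-0.3, -1.0, 4.6]
opening: 0.428
gripper_force: 15.0
clock: 11.33
tool_pos: [0.6562, -0.2234, 0.1281]
orientation: [2.369, 2.06, 0.002]
wrist_force: [0.8, 0.2, -1.2]
opening: 0.43
gripper_force: 15.0
cur phi -8.0 dturn world -0.0 -> tool rz total 0.0001 (0.0 rows) | shift units [ 8.59 -7.09  0.14] xy rows 11.1 j [-0.44  0.75  1.15  0.    1.24 -0.3 ] tilt [ 0.002 -0.001 -1.   ]
```

```bash
python3 -m pendant '[[[0.4,-0.33,0],[0,0,0],0.3],[[0.72,-0.6,0],[0,0,0],0.3],[[0.72,-0.6,0],[0,0,0],0.3],[[0.72,-0.6,0],[0,0,0],0.3],[[0.72,-0.6,0],[0,0,0],0.3],[[0.72,-0.6,0],[0,0,0],0.3],[[0.72,-0.6,0],[0,0,0],0.3],[[0.72,-0.6,0],[0,0,0],0.3],[[0.72,-0.6,0],[0,0,0],0.3],[[0.72,-0.6,0],[0,0,0],0.3]]'
python3 -m pendant '[[[0.72,-0.6,0],[0,0,0],0.3],[[0.72,-0.6,0],[0,0,0],0.3],[[0.27,-0.16,0],[0,0,0],0.3],[[0,0,0],[0,0,0],0.3],[[0,0,0],[0,0,0],0.3]]'
python3 -c "
from h import *
c=snap('wrist','w3');P=cloud(c);q=P.reshape(-1,3);q=q[np.isfinite(q[:,2])]
s=q[(q[:,2]>.012)&(q[:,2]<.020)&(np.hypot(q[:,0]-.548,q[:,1]-.025)<.12)];print(len(s),cv2.minAreaRect((s[:,:2]*1000).astype(np.float32)))
s=q[(q[:,2]>.10)&(q[:,2]<.15)&(np.hypot(q[:,0]-.54,q[:,1]+.033)<.03)];print('held top',len(s),np.median(s[:,2]),s.min(0),s.max(0))
plan(539.7,-33.6,43,-8)"
```

```text
clock: 12.17
tool_pos: [0.5606, -0.0703, 0.1259]
orientation: [-2.371, -2.061, 0.0]
wrist_force: [-0.1, -1.0, -0.9]
opening: 0.426
gripper_force: 15.0
clock: 12.58
tool_pos: [0.5397, -0.0338, 0.126]
orientation: [2.369, 2.061, 0.001]
wrist_force: [0.1, 1.1, -1.0]
opening: 0.425
gripper_force: 15.0
5300 ((547.6885986328125, 26.399551391601562), (184.00958251953125, 64.28186798095703), 81.92840576171875)
held top 6706 0.12694854751430798 [ 0.51281947 -0.04738992  0.10003583] [ 0.56958261 -0.01237875  0.14993137]
cur phi -8.0 dturn world -0.0 -> tool rz total 0.0000 (0.0 rows) | shift units [ 0.03 -0.02  4.15] xy rows 0.0 j [-0.2   0.49  1.64 -0.    1.   -0.07] tilt [ 0.001 -0.001 -1.   ]
```

View pics/w3.png

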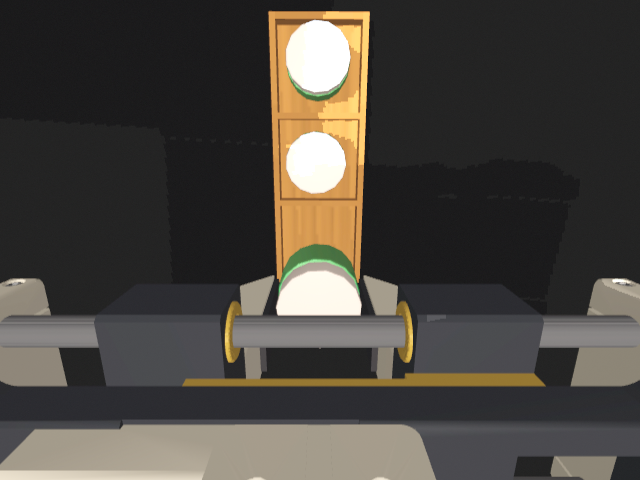

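The round jar hangs in line with the empty compartment (centre column about 319, compartment columns 283–357). Lowering.

```bash
python3 -m pendant '[[[0,0,0.5],[0,0,0],0.3],[[0,0,0.8],[0,0,0],0.3],[[0,0,0.8],[0,0,0],0.3],[[0,0,0.8],[0,0,0],0.3],[[0,0,0.6],[0,0,0],0.3],[[0,0,0.3],[0,0,0],0.3],[[0,0,0.1],[0,0,0],0.3],[[0,0,0],[0,0,0],0.3],[[0,0,0],[0,0,0],0.3]]'
```

```text
clock: 13.38
tool_pos: [0.5396, -0.0339, 0.048]
orientation: [2.371, 2.06, 0.001]
wrist_force: [0.2, 0.3, -0.5]
opening: 0.426
gripper_force: 15.0
```

```bash
python3 -m pendant '[[[0,0,0.12],[0,0,0],0.3],[[0,0,0.1],[0,0,0],0.3],[[0,0,0],[0,0,0],0.3],[[0,0,0],[0,0,0],0.3]]'
```

```text
clock: 13.72
tool_pos: [0.5392, -0.0336, 0.0435]
orientation: [2.371, 2.061, 0.0]
wrist_force: [-0.3, -0.6, -0.6]
opening: 0.429
gripper_force: 15.0
```

```bash
python3 -m pendant '[[[0,0,0.06],[0,0,0],0.3],[[0,0,0],[0,0,0],0.3],[[0,0,0],[0,0,0],0.5],[[0,0,0],[0,0,0],0.6],[[0,0,0],[0,0,0],0.6],[[0,0,-0.3],[0,0,0],0.6],[[0,0,-0.8],[0,0,0],0.65],[[0,0,-0.8],[0,0,0],0.65],[[0,0,-0.8],[0,0,0],0.65],[[0,0,-0.8],[0,0,0],0.65]]'
python3 -c "
from h import *
c=snap('wrist','w4');P=cloud(c);q=P.reshape(-1,3);q=q[np.isfinite(q[:,2])]
s=q[(q[:,2]>.036)&(q[:,2]<.055)]
for n,x,y in [('new',540,-33),('ja',547,25),('jb',556,85)]:
    t=s[np.hypot(s[:,0]-x/1e3,s[:,1]-y/1e3)<.029]
    if len(t)>30: print(n,len(t),cv2.minAreaRect((t[:,:2]*1000).astype(np.float32)),np.median(t[:,2]))
plan(386,228.5,160,30);plan(386,228.5,160,82)"
```

```text
clock: 14.55
tool_pos: [0.5391, -0.0335, 0.1132]
orientation: [2.371, 2.061, 0.0]
wrist_force: [0.3, -0.1, 0.2]
opening: 0.648
gripper_force: 0.0
new 2709 ((539.0357666015625, -32.22209167480469), (37.495914459228516, 37.5980224609375), 9.965587615966797) 0.04414880665544976
ja 3252 ((545.8850708007812, 26.126296997070312), (37.23125076293945, 37.512001037597656), 81.42472076416016) 0.04410911521232698
jb 4236 ((555.44580078125, 85.49327087402344), (37.5008659362793, 37.69316101074219), 87.86602783203125) 0.04399512444160439
cur phi -8.0 dturn world 38.0 -> tool rz total -0.1055 (5.3 rows) | shift units [15.23 -0.13 -2.19] xy rows 15.2 j [-0.2   0.51  1.66 -0.    0.97 -0.06] tilt [ 0.005 -0.001 -1.   ]
cur phi -8.0 dturn world 90.0 -> tool rz total -0.2500 (12.6 rows) | shift units [ 9.49 11.92 -2.13] xy rows 15.2 j [-0.2   0.51  1.66 -0.    0.97 -0.06] tilt [ 0.005 -0.001 -1.   ]
```

Round jar seated at compartment height (44 mm), all three jars as wanted. Now for the mist bottle.

```bash
python3 -m pendant '[[[0,0,-0.3],[0,0,-0.0198],0.65],[[0,0,-0.3],[0,0,-0.0198],0.65],[[0,0,-0.3],[0,0,-0.0198],0.65],[[0,0,-0.3],[0,0,-0.0198],0.65],[[0,0,-0.3],[0,0,-0.0198],0.65],[[0,0,-0.3],[0,0,-0.0198],0.65],[[0,0,-0.3],[0,0,-0.0198],0.65],[[0,0,0],[0,0,-0.0198],0.65],[[0,0,0],[0,0,-0.0198],0.65],[[0,0,0],[0,0,-0.0198],0.65]]'
python3 -m pendant '[[[0,0,0],[0,0,-0.0198],0.65],[[0,0,0],[0,0,-0.0198],0.65],[[0,0,0],[0,0,-0.0124],0.65],[[0.5,0.63,0],[0,0,0],0.65],[[0.56,0.7,0],[0,0,0],0.65],[[0.56,0.7,0],[0,0,0],0.65],[[0.56,0.7,0],[0,0,0],0.65],[[0.56,0.7,0],[0,0,0],0.65],[[0.56,0.7,0],[0,0,0],0.65],[[0.56,0.7,0],[0,0,0],0.65]]'
python3 -c "
from h import *
plan(386,228.5,160,82)"
```

```text
clock: 15.43
tool_pos: [0.5391, -0.0336, 0.1541]
orientation: [0.716, 3.059, -0.0]
wrist_force: [0.3, 0.8, 1.2]
opening: 0.65
gripper_force: 0.0
clock: 16.27
tool_pos: [0.4748, 0.0742, 0.154]
orientation: [-0.222, -3.133, -0.0]
wrist_force: [0.0, -1.4, -1.3]
opening: 0.653
gripper_force: 0.0
cur phi 81.9 dturn world 0.1 -> tool rz total -0.0003 (0.0 rows) | shift units [ 5.47  7.02 -0.3 ] xy rows 8.9 j [-0.    0.36  1.78  0.    1.   -1.43] tilt [-0.  0. -1.]
```

```bash
python3 -m pendant '[[[0.56,0.7,0],[0,0,0],0.65],[[0.56,0.7,0],[0,0,0],0.65],[[0.56,0.7,0],[0,0,0],0.65],[[0.56,0.7,0],[0,0,0],0.65],[[0.56,0.7,0],[0,0,0],0.65],[[0.56,0.7,0],[0,0,0],0.65],[[0.5,0.65,0],[0,0,0],0.65],[[0,0,0],[0,0,0],0.65],[[0,0,0],[0,0,0],0.65]]'
python3 -c "
from h import *
c=snap('wrist','w5');P=cloud(c);q=P.reshape(-1,3);q=q[np.isfinite(q[:,2])]
for lo,hi in [(.08,.095),(.054,.064)]:
    s=q[(q[:,2]>lo)&(q[:,2]<hi)&(np.hypot(q[:,0]-.386,q[:,1]-.2285)<.03)]
    if len(s)>20: print(len(s),np.median(s[:,2]),cv2.minAreaRect((s[:,:2]*1000).astype(np.float32)))
plan(386,228.5,160,82)"
```

```text
clock: 17.02
tool_pos: [0.4124, 0.1803, 0.1541]
orientation: [0.218, 3.134, -0.0]
wrist_force: [0.6, -0.0, 0.3]
opening: 0.644
gripper_force: 0.0
945 0.08786685864020119 ((384.8116149902344, 231.44534301757812), (19.9392147064209, 20.267486572265625), 28.632801055908203)
860 0.06159963162686839 ((384.041748046875, 230.49424743652344), (32.73743438720703, 35.35347366333008), 47.13039016723633)
cur phi 82.0 dturn world -0.0 -> tool rz total 0.0000 (0.0 rows) | shift units [ 1.67  2.22 -0.29] xy rows 2.8 j [ 0.24  0.31  1.85 -0.    0.98 -1.19] tilt [ 0. -0. -1.]
```

View pics/w5.png

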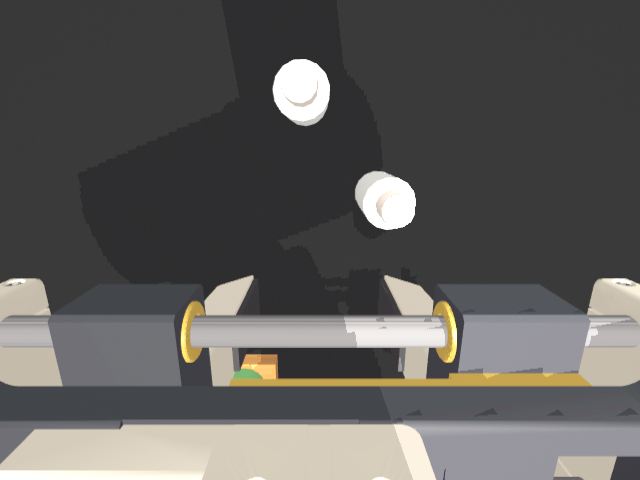

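The meant bottle is at (390,203) px, cap and body agreeing at about (385,230.5) mm. The look-alike is at (302,92).

```bash
python3 -m pendant '[[[0.4,0.5,0],[0,0,0],0.65],[[0.6,0.8,0],[0,0,0],0.65],[[0.5,0.7,0],[0,0,0],0.65],[[0.21,0.29,0],[0,0,0],0.65],[[0,0,0],[0,0,0],0.65],[[0,0,0.6],[0,0,0],0.65],[[0,0,0.7],[0,0,0],0.65],[[0,0,0],[0,0,0],0.65],[[0,0,0],[0,0,0],0.65]]'
python3 -c "
from h import *
plan(384.8,230.5,51,82)"
```

```text
clock: 17.82
tool_pos: [0.3858, 0.2288, 0.1278]
orientation: [-0.221, -3.133, 0.001]
wrist_force: [0.0, -0.3, -0.5]
opening: 0.65
gripper_force: 0.0
cur phi 81.9 dturn world 0.1 -> tool rz total -0.0001 (0.0 rows) | shift units [0.06 0.08 3.84] xy rows 0.1 j [ 0.36  0.35  1.89 -0.    0.9  -1.07] tilt [-0.001 -0.001 -1.   ]
```

```bash
python3 -m pendant '[[[0.06,0.08,0.5],[0,0,0],0.65],[[0,0,0.8],[0,0,0],0.65],[[0,0,0.8],[0,0,0],0.65],[[0,0,0.8],[0,0,0],0.65],[[0,0,0.7],[0,0,0],0.65],[[0,0,0.2],[0,0,0],0.65],[[0,0,0],[0,0,0],0.5],[[0,0,0],[0,0,0],0.45],[[0,0,0],[0,0,0],0.25],[[0,0,0],[0,0,0],0.25]]' 12
python3 -m pendant '[[[0,0,0],[0,0,0],0.25],[[0,0,0],[0,0,0],0.25],[[0,0,0],[0,0,0],0.25]]'
python3 -m pendant '[[[0,0,-0.2],[0,0,0],0.25],[[0,0,-0.5],[0,0,0],0.25],[[0,0,-0.8],[0,0,0],0.25],[[0,0,-0.8],[0,0,0],0.25],[[0,0,-0.8],[0,0,0],0.25],[[0,0,-0.8],[0,0,0],0.25],[[0,0,-0.3],[0,0,0],0.25],[[0,0,0],[0,0,0],0.25]]'
python3 -c "
from h import *
plan(609,-43,130,82)"
```

```text
clock: 18.65
tool_pos: [0.3854, 0.2317, 0.053]
orientation: [0.219, 3.132, 0.001]
wrist_force: [1.0, 1.3, 0.4]
opening: 0.412
gripper_force: 0.5
clock: 18.9
tool_pos: [0.3853, 0.2317, 0.0529]
orientation: [0.219, 3.132, 0.001]
wrist_force: [1.0, 0.2, 7.0]
opening: 0.393
gripper_force: 12.0
clock: 19.57
tool_pos: [0.3853, 0.2318, 0.1373]
orientation: [0.219, 3.131, 0.002]
wrist_force: [0.6, 1.1, -0.6]
opening: 0.385
gripper_force: 12.0
cur phi 82.0 dturn world -0.0 -> tool rz total 0.0000 (0.0 rows) | shift units [-12.99 -12.05   0.38] xy rows 17.7 j [ 0.37  0.33  1.88 -0.    0.93 -1.06] tilt [ 0.003  0.001 -1.   ]
```

```bash
python3 -m pendant '[[[-0.35,-0.33,0],[0,0,0],0.25],[[-0.7,-0.65,0],[0,0,0],0.25],[[-0.7,-0.65,0],[0,0,0],0.25],[[-0.7,-0.65,0],[0,0,0],0.25],[[-0.7,-0.65,0],[0,0,0],0.25],[[-0.7,-0.65,0],[0,0,0],0.25],[[-0.7,-0.65,0],[0,0,0],0.25],[[-0.7,-0.65,0],[0,0,0],0.25],[[-0.7,-0.65,0],[0,0,0],0.25],[[-0.7,-0.65,0],[0,0,0],0.25]]'
python3 -m pendant '[[[-0.7,-0.65,0],[0,0,0],0.25],[[-0.7,-0.65,0],[0,0,0],0.25],[[-0.7,-0.65,0],[0,0,0],0.25],[[-0.7,-0.65,0],[0,0,0],0.25],[[-0.7,-0.65,0],[0,0,0],0.25],[[-0.7,-0.65,0],[0,0,0],0.25],[[-0.7,-0.65,0],[0,0,0],0.25],[[-0.7,-0.65,0],[0,0,0],0.25],[[-0.5,-0.45,0],[0,0,0],0.25],[[0,0,0],[0,0,0],0.25]]'
python3 -m pendant '[[[0,0,0],[0,0,0],0.25],[[0,0,0],[0,0,0],0.25]]'
python3 -c "
from h import *
plan(608.7,-43.3,53,82)"
```

```text
clock: 20.4
tool_pos: [0.4992, 0.089, 0.1346]
orientation: [-0.219, -3.131, 0.001]
wrist_force: [0.1, -0.3, -1.6]
opening: 0.388
gripper_force: 12.0
clock: 21.23
tool_pos: [0.6051, -0.0412, 0.1342]
orientation: [-0.222, -3.132, 0.001]
wrist_force: [-0.3, 0.7, -1.3]
opening: 0.392
gripper_force: 12.0
clock: 21.4
tool_pos: [0.6033, -0.0381, 0.1349]
orientation: [-0.219, -3.131, -0.001]
wrist_force: [0.6, -0.3, -0.8]
opening: 0.391
gripper_force: 12.0
cur phi 82.0 dturn world -0.0 -> tool rz total 0.0000 (0.0 rows) | shift units [-0.31 -0.22  4.1 ] xy rows 0.4 j [-0.19  0.59  1.44  0.    1.11 -1.62] tilt [-0.002  0.001 -1.   ]
```

```bash
python3 -m pendant '[[[-0.31,-0.22,0.4],[0,0,0],0.25],[[0,0,0.8],[0,0,0],0.25],[[0,0,0.8],[0,0,0],0.25],[[0,0,0.8],[0,0,0],0.25],[[0,0,0.6],[0,0,0],0.25],[[0,0,0.3],[0,0,0],0.25],[[0,0,0],[0,0,0],0.25],[[0,0,0],[0,0,0],0.25],[[0,0,0],[0,0,0],0.25]]'
python3 -c "
from h import *
plan(608.7,-43.3,53,82)"
```

```text
clock: 22.15
tool_pos: [0.6105, -0.0435, 0.063]
orientation: [0.219, 3.132, -0.0]
wrist_force: [0.1, 0.4, -1.7]
opening: 0.39
gripper_force: 12.0
cur phi 82.0 dturn world -0.0 -> tool rz total 0.0000 (0.0 rows) | shift units [ 0.09 -0.    0.5 ] xy rows 0.1 j [-0.2   0.68  1.49 -0.    0.97 -1.63] tilt [ 0.002 -0.    -1.   ]
```

```bash
python3 -m pendant '[[[0.08,0,0.2],[0,0,0],0.25],[[0,0,0.15],[0,0,0],0.25],[[0,0,0.1],[0,0,0],0.25],[[0,0,0],[0,0,0],0.25],[[0,0,0],[0,0,0],0.25]]'
```

```text
clock: 22.57
tool_pos: [0.6082, -0.0433, 0.0531]
orientation: [-0.219, -3.134, 0.0]
wrist_force: [0.5, 0.2, -0.3]
opening: 0.392
gripper_force: 12.0
```

```bash
python3 -m pendant '[[[0,0,0.03],[0,0,0],0.25],[[0,0,0],[0,0,0],0.4],[[0,0,0],[0,0,0],0.55],[[0,0,0],[0,0,0],0.6],[[0,0,0],[0,0,0],0.6],[[0,0,-0.3],[0,0,0],0.6],[[0,0,-0.8],[0,0,0],0.6],[[0,0,-0.9],[0,0,0],0.6],[[0,0,-0.9],[0,0,0],0.6],[[0,0,-0.9],[0,0,0],0.6]]'
python3 -m pendant '[[[0,0,-0.9],[0,0,0],0.6],[[0,0,-0.9],[0,0,0],0.6],[[0,0,-0.3],[0,0,0],0.6],[[0,0,0],[0,0,0.0198],0.6],[[0,0,0],[0,0,0.0198],0.6],[[0,0,0],[0,0,0.0198],0.6],[[0,0,0],[0,0,0.0198],0.6],[[0,0,0],[0,0,0.0198],0.6],[[0,0,0],[0,0,0.0198],0.6],[[0,0,0],[0,0,0.0198],0.6]]'
python3 -m pendant '[[[0,0,0],[0,0,0.0198],0.5],[[0,0,0],[0,0,0.0198],0.5],[[0,0,0],[0,0,0.0198],0.5],[[0,0,0],[0,0,0.0198],0.5],[[0,0,0],[0,0,0.0198],0.5],[[0,0,0],[0,0,0.0198],0.5],[[0,0,0],[0,0,0.0198],0.5],[[0,0,0],[0,0,0.0198],0.5],[[0,0,0],[0,0,0.0198],0.5],[[0,0,0],[0,0,0.0198],0.5]]'
python3 -m pendant '[[[0,0,0],[0,0,0.0198],0.5],[[0,0,0],[0,0,0.0198],0.5],[[0,0,0],[0,0,0.0198],0.5],[[0,0,0],[0,0,0.0165],0.5],[[0,0,0],[0,0,0],0.5]]'
python3 -c "
from h import *
plan(398.5,-241,150,-66.5)"
```

```text
clock: 23.4
tool_pos: [0.6082, -0.0433, 0.1297]
orientation: [0.219, 3.134, -0.0]
wrist_force: [0.4, -0.5, 0.2]
opening: 0.605
gripper_force: 0.0
clock: 24.23
tool_pos: [0.608, -0.0432, 0.17]
orientation: [-1.528, -2.744, 0.001]
wrist_force: [-0.2, -0.4, 0.7]
opening: 0.597
gripper_force: 0.0
clock: 25.07
tool_pos: [0.608, -0.0432, 0.17]
orientation: [-2.841, -1.339, 0.001]
wrist_force: [-0.2, 0.2, -0.2]
opening: 0.502
gripper_force: 0.0
clock: 25.48
tool_pos: [0.608, -0.0432, 0.1701]
orientation: [-3.077, -0.634, 0.001]
wrist_force: [-0.3, -0.6, 0.4]
opening: 0.496
gripper_force: 0.0
cur phi -66.7 dturn world 0.2 -> tool rz total -0.0006 (0.0 rows) | shift units [-13.55   4.89   1.01] xy rows 14.4 j [-0.2   0.56  1.39 -0.    1.2   0.97] tilt [-0.001  0.    -1.   ]
```

```bash
python3 -m pendant '[[[-0.5,0.18,0],[0,0,0],0.5],[[-0.9,0.325,0],[0,0,0],0.5],[[-0.9,0.325,0],[0,0,0],0.5],[[-0.9,0.325,0],[0,0,0],0.5],[[-0.9,0.325,0],[0,0,0],0.5],[[-0.9,0.325,0],[0,0,0],0.5],[[-0.9,0.325,0],[0,0,0],0.5],[[-0.9,0.325,0],[0,0,0],0.5],[[-0.9,0.325,0],[0,0,0],0.5],[[-0.9,0.325,0],[0,0,0],0.5]]'
python3 -m pendant '[[[-0.9,0.325,0],[0,0,0],0.5],[[-0.9,0.325,0],[0,0,0],0.5],[[-0.9,0.325,0],[0,0,0],0.5],[[0,0,0],[0,0,0],0.5],[[0,0,0],[0,0,0],0.5]]'
python3 -c "
from h import *
c=snap('wrist','w6');P=cloud(c);q=P.reshape(-1,3);q=q[np.isfinite(q[:,2])]
s=q[(q[:,2]>.011)&(q[:,2]<.02)&(np.hypot(q[:,0]-.3985,q[:,1]+.241)<.06)]
if len(s)>9: print(len(s),np.median(s[:,2]),cv2.minAreaRect((s[:,:2]*1000).astype(np.float32)))
i=c['img'][...,::-1]
plan(398.5,-241,100,-66.5)"
```

```text
clock: 26.32
tool_pos: [0.4738, -0.1696, 0.1704]
orientation: [3.075, 0.645, -0.001]
wrist_force: [1.0, -0.9, -0.6]
opening: 0.504
gripper_force: 0.0
clock: 26.73
tool_pos: [0.4328, -0.2088, 0.1706]
orientation: [3.076, 0.64, 0.0]
wrist_force: [-0.2, -0.3, -0.1]
opening: 0.5
gripper_force: 0.0
688 0.01388246206983998 ((396.4192199707031, -240.64718627929688), (70.5858154296875, 20.95783233642578), 28.341604232788086)
cur phi -66.5 dturn world -0.0 -> tool rz total 0.0001 (0.0 rows) | shift units [-2.25  0.8   3.53] xy rows 2.4 j [-0.61  0.34  1.75  0.    1.05  0.55] tilt [ 0. -0. -1.]
```

View pics/w6.png

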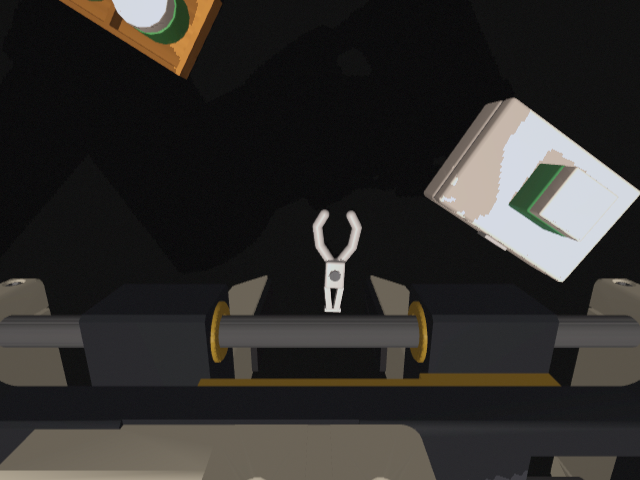

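The nippers show their pivot at (335,275), jaw tip at (333,310) and handle ends at (325,213) and (351,214), nearly in line with the tool.

```bash
python3 -c "
from h import *
c=load('w6')
p=ray(c,335,275,.014);j=ray(c,333,310,.010);h=ray(c,338,213.5,.009)
print(p,j,h,np.degrees(np.arctan2(*(h-j)[1::-1])),np.linalg.norm(h-j),np.linalg.norm(p-j))
a=np.degrees(np.arctan2(*(h-j)[1::-1]))
plan(*(p[:2]*1000),22,a-90)"
```

```text
[ 0.39919706 -0.24084596  0.014     ] [ 0.36441966 -0.25464605  0.01      ] [ 0.4517098  -0.22032763  0.009     ] 21.46244563403013 0.0937993794577034 0.037628583670078514
cur phi -66.5 dturn world -2.1 -> tool rz total 0.0058 (0.3 rows) | shift units [-2.18  0.89  7.43] xy rows 2.4 j [-0.61  0.34  1.75  0.    1.05  0.55] tilt [ 0. -0. -1.]
```

```bash
python3 -m pendant '[[[-0.6,0.25,0],[0,0,0.005],0.5],[[-0.8,0.3,0.3],[0,0,0],0.5],[[-0.78,0.32,0.7],[0,0,0],0.5],[[0,0,0.8],[0,0,0],0.5],[[0,0,0.8],[0,0,0],0.5],[[0,0,0.8],[0,0,0],0.5],[[0,0,0.8],[0,0,0],0.5],[[0,0,0.6],[0,0,0],0.5],[[0,0,0],[0,0,0],0.5],[[0,0,0],[0,0,0],0.5]]'
python3 -c "
from h import *
plan(399,-241,22,-68.2)"
```

```text
clock: 27.62
tool_pos: [0.4, -0.2402, 0.0742]
orientation: [-3.084, -0.594, 0.001]
wrist_force: [0.1, -0.1, -0.0]
opening: 0.503
gripper_force: 0.0
cur phi -68.2 dturn world -0.0 -> tool rz total 0.0000 (0.0 rows) | shift units [-0.06  0.02  2.61] xy rows 0.1 j [-0.71  0.46  1.9   0.    0.78  0.48] tilt [-0.001  0.001 -1.   ]
```

```bash
python3 -m pendant '[[[-0.06,0.02,0.6],[0,0,0],0.5],[[0,0,0.7],[0,0,0],0.5],[[0,0,0.6],[0,0,0],0.4],[[0,0,0.3],[0,0,0],0.4],[[0,0,0.15],[0,0,0],0.4],[[0,0,0],[0,0,0],0.4],[[0,0,0],[0,0,0],0.4],[[0,0,0],[0,0,0],0.4]]'
python3 -c "
from h import *
plan(399,-241,21.5,-68.2)"
```

```text
clock: 28.28
tool_pos: [0.3993, -0.2419, 0.0282]
orientation: [3.084, 0.592, 0.001]
wrist_force: [0.4, -1.0, 0.4]
opening: 0.398
gripper_force: 0.0
cur phi -68.3 dturn world 0.1 -> tool rz total -0.0002 (0.0 rows) | shift units [ 0.   -0.05  0.34] xy rows 0.0 j [-0.71  0.55  1.93 -0.    0.66  0.48] tilt [ 0.001 -0.001 -1.   ]
```

```bash
python3 -m pendant '[[[0,-0.04,0.2],[0,0,0],0.4],[[0,0,0.1],[0,0,0],0.4],[[0,0,0],[0,0,0],0.4],[[0,0,0],[0,0,0],0.05],[[0,0,0],[0,0,0],0.05],[[0,0,0],[0,0,0],0.05],[[0,0,0],[0,0,0],0.05],[[0,0,0],[0,0,0],0.05],[[0,0,0],[0,0,0],0.05],[[0,0,0],[0,0,0],0.05]]' 25
python3 -m pendant '[[[0,0,-0.2],[0,0,0],0.05],[[0,0,-0.5],[0,0,0],0.05],[[0,0,-0.8],[0,0,0],0.05],[[0,0,-0.8],[0,0,0],0.05],[[0,0,-0.8],[0,0,0],0.05],[[0,0,-0.5],[0,0,0],0.05],[[0,0,0],[0,0,0],0.05]]'
python3 -c "
from h import *
plan(474.2,36.5,90,-8.1)"
```

```text
clock: 29.12
tool_pos: [0.3985, -0.2409, 0.0215]
orientation: [3.085, 0.592, 0.0]
wrist_force: [-0.0, 0.4, 0.0]
opening: 0.191
gripper_force: 25.0
clock: 29.7
tool_pos: [0.3995, -0.2417, 0.0956]
orientation: [3.082, 0.591, 0.004]
wrist_force: [0.5, -0.0, -1.0]
opening: 0.191
gripper_force: 25.0
cur phi -68.3 dturn world 60.2 -> tool rz total -0.1672 (8.4 rows) | shift units [14.3   1.74  0.31] xy rows 14.4 j [-0.71  0.43  1.88 -0.    0.83  0.48] tilt [ 0.003 -0.003 -1.   ]
```

```bash
python3 -m pendant '[[[0,0,0],[0,0,-0.01],0.05],[[0,0,0],[0,0,-0.0195],0.05],[[0,0,0],[0,0,-0.0195],0.05],[[0,0,0],[0,0,-0.0195],0.05],[[0,0,0],[0,0,-0.0195],0.05],[[0,0,0],[0,0,-0.0195],0.05],[[0,0,0],[0,0,-0.0195],0.05],[[0,0,0],[0,0,-0.0195],0.05],[[0,0,0],[0,0,-0.0195],0.05],[[0.4,0.05,0],[0,0,-0.0012],0.05]]'
python3 -m pendant '[[[0.8,0.1,0],[0,0,0],0.05],[[0.9,0.11,0],[0,0,0],0.05],[[0.9,0.11,0],[0,0,0],0.05],[[0.9,0.11,0],[0,0,0],0.05],[[0.9,0.11,0],[0,0,0],0.05],[[0.9,0.11,0],[0,0,0],0.05],[[0.9,0.11,0],[0,0,0],0.05],[[0.9,0.11,0],[0,0,0],0.05],[[0.9,0.11,0],[0,0,0],0.05],[[0.9,0.11,0],[0,0,0],0.05]]'
python3 -m pendant '[[[0.9,0.11,0],[0,0,0],0.05],[[0.9,0.11,0],[0,0,0],0.05],[[0.9,0.11,0],[0,0,0],0.05],[[0.9,0.11,0],[0,0,0],0.05],[[0.9,0.11,0],[0,0,0],0.05],[[0.5,0.05,0],[0,0,0],0.05],[[0,0,0],[0,0,0],0.05],[[0,0,0],[0,0,0],0.05]]'
python3 -c "
from h import *
c=snap('wrist','w7')
plan(474.1,36.5,22,-8.1)"
```

```text
clock: 30.53
tool_pos: [0.4004, -0.2336, 0.093]
orientation: [-2.369, -2.063, 0.001]
wrist_force: [-0.5, -0.5, -0.2]
opening: 0.196
gripper_force: 25.0
clock: 31.37
tool_pos: [0.4471, -0.0584, 0.0931]
orientation: [-2.376, -2.054, 0.001]
wrist_force: [-0.4, 0.3, -0.0]
opening: 0.194
gripper_force: 25.0
clock: 32.03
tool_pos: [0.4729, 0.0376, 0.0932]
orientation: [-2.373, -2.059, 0.001]
wrist_force: [-0.5, -0.4, 0.9]
opening: 0.194
gripper_force: 25.0
cur phi -8.1 dturn world 0.0 -> tool rz total -0.0001 (0.0 rows) | shift units [-0.02  0.07  3.56] xy rows 0.1 j [-0.08  0.44  1.86 -0.    0.84  0.06] tilt [-0.001 -0.    -1.   ]
```

View pics/w7.png

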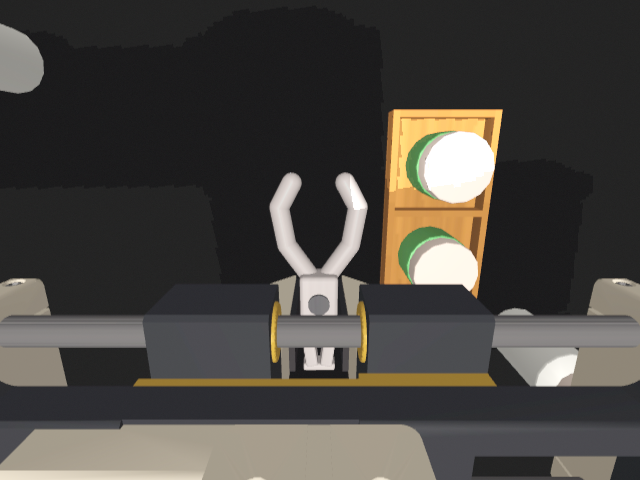

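The nippers are held straight, parallel to the tray edge, with the pivot at (318,305). The bottle stands behind the tray at (540,350).

```bash
python3 -c "
from h import *
c=load('w7');print(ray(c,318,305,.0857),ray(c,281,207,.081),ray(c,367,207,.081))"
python3 -m pendant '[[[-0.02,0.07,0.5],[0,0,0],0.05],[[0,0,0.8],[0,0,0],0.05],[[0,0,0.8],[0,0,0],0.05],[[0,0,0.7],[0,0,0],0.05],[[0,0,0.3],[0,0,0],0.05],[[0,0,0],[0,0,0],0.05],[[0,0,0],[0,0,0],0.05]]'
```

```text
[0.47227279 0.0373744  0.0857    ] [0.46239445 0.08461123 0.081     ] [0.50018593 0.07925418 0.081     ]
clock: 32.67
tool_pos: [0.4746, 0.0362, 0.0313]
orientation: [-2.374, -2.058, 0.001]
wrist_force: [0.3, -0.3, -0.3]
opening: 0.195
gripper_force: 25.0
```

```bash
python3 -m pendant '[[[0,0,0.25],[0,0,0],0.05],[[0,0,0.15],[0,0,0],0.05],[[0,0,0],[0,0,0],0.05],[[0,0,0],[0,0,0],0.05],[[0,0,0],[0,0,0],0.05]]'
```

```text
clock: 33.08
tool_pos: [0.4748, 0.0367, 0.0237]
orientation: [2.372, 2.059, 0.0]
wrist_force: [-0.4, 0.0, -1.3]
opening: 0.191
gripper_force: 25.0
```

```bash
python3 -m pendant '[[[0.0,0,0.1],[0,0,0],0.05],[[0,0,0],[0,0,0],0.05],[[0,0,0],[0,0,0],0.05]]'
python3 -m pendant '[[[0,0,0],[0,0,0],0.25],[[0,0,0],[0,0,0],0.32],[[0,0,0],[0,0,0],0.32],[[0,0,-0.3],[0,0,0],0.32],[[0,0,-0.8],[0,0,0],0.32],[[0,0,-0.9],[0,0,0],0.32],[[0,0,-0.9],[0,0,0],0.32],[[0,0,-0.9],[0,0,0],0.32],[[0,0,-0.9],[0,0,0],0.32],[[0,0,-0.9],[0,0,0],0.32]]'
python3 -m pendant '[[[-0.8,0,-0.9],[0,0,0],0.5],[[-0.9,0,-0.9],[0,0,0],0.5],[[-0.9,0,-0.5],[0,0,0],0.5],[[-0.9,0,0],[0,0,0],0.5],[[-0.9,0,0],[0,0,0],0.5],[[-0.9,0,0],[0,0,0],0.5],[[-0.9,0,0],[0,0,0],0.5],[[-0.9,0,0],[0,0,0],0.5],[[-0.5,0,0],[0,0,0],0.5],[[0,0,0],[0,0,0],0.5]]'
python3 -c "
from h import *
c=snap('scene','s9')
i=c['img'][...,::-1];cv2.imwrite('pics/s9c.png',cv2.resize(i[180:400,90:430],(800,518),interpolation=3))
for f,c in (('scene',c),('side',snap('side','d9'))):
  P=cloud(c);q=P.reshape(-1,3);q=q[np.isfinite(q[:,2])]
  T=np.array([.5485,.0255]);a=np.radians(-8.1);u=np.array([np.cos(a),np.sin(a)]);v=np.array([-u[1],u[0]])
  L=np.c_[(q[:,:2]-T)@u,(q[:,:2]-T)@v,q[:,2]]*1000
  s=L[(L[:,2]>8)&(L[:,2]<22)&(L[:,0]<-38)&(L[:,0]>-120)&(abs(L[:,1])<75)]
  if len(s): print(f,'nip',cv2.minAreaRect(s[:,:2].astype(np.float32)),s.min(0),s.max(0))
  s=L[(L[:,2]>80)&(L[:,2]<95)&(abs(L[:,0]-70)<25)&(abs(L[:,1]+60)<25)]
  if len(s): print('mist cap',cv2.minAreaRect(s[:,:2].astype(np.float32)),np.median(s[:,2]))
"
```

```text
clock: 33.33
tool_pos: [0.4748, 0.0368, 0.0216]
orientation: [2.372, 2.059, 0.0]
wrist_force: [-0.2, 0.1, 0.2]
opening: 0.194
gripper_force: 25.0
clock: 34.17
tool_pos: [0.4745, 0.0367, 0.1349]
orientation: [2.373, 2.059, 0.0]
wrist_force: [1.0, 0.4, -0.7]
opening: 0.322
gripper_force: 0.0
clock: 35.0
tool_pos: [0.4531, -0.1152, 0.1798]
orientation: [2.375, 2.056, -0.0]
wrist_force: [0.5, -0.1, -0.1]
opening: 0.502
gripper_force: 0.0
scene nip ((-79.38714599609375, 7.463592529296875), (93.6879653930664, 41.198299407958984), 81.71314239501953) [-95.27203972 -40.12080024   8.00151756] [-53.16023372  56.00928874  18.08596733]
mist cap ((69.35359954833984, -62.497501373291016), (19.32059669494629, 19.35966682434082), 76.6318588256836) 87.2613980619225
side nip ((-79.25565338134766, -28.378007888793945), (12.925834655761719, 30.59543800354004), 33.40966033935547) [-82.28395922 -39.57386763   8.04573035] [-65.43745543 -12.04954039  14.69284511]
mist cap ((69.4935302734375, -62.052459716796875), (18.811595916748047, 19.45384979248047), 5.146852970123291) 87.2495148961988
```

View pics/s9c.png

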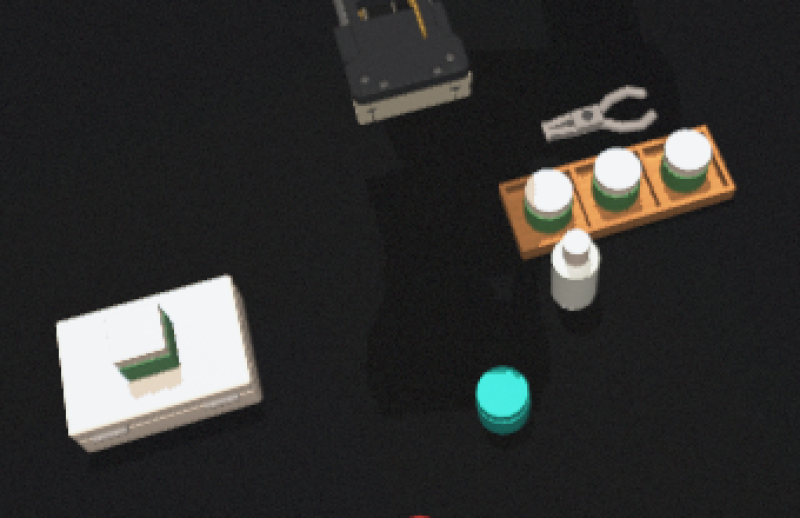

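View pics/d9.png

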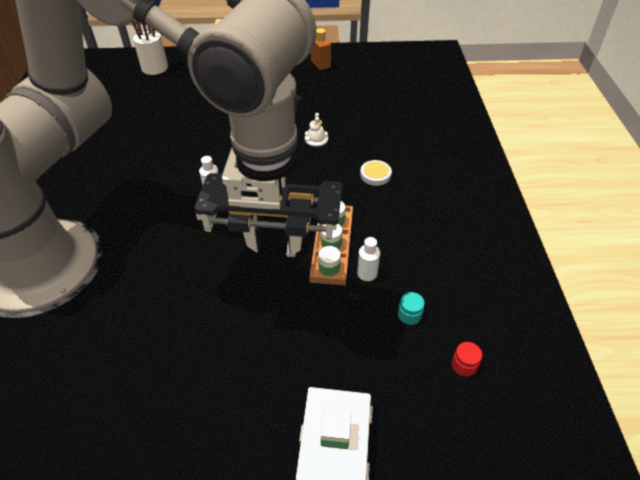

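The square jar is on the lid, the round one in its place, the bottle behind it, and the nippers in front at crop (587,115). Now checking the nippers' angle.

```bash
python3 -c "
from h import *
c=load('s9');T=np.array([.5485,.0255]);a=np.radians(-8.1);u=np.array([np.cos(a),np.sin(a)]);v=np.array([-u[1],u[0]])
i=c['img'][...,::-1];cv2.imwrite('pics/nip.png',cv2.resize(i[208:248,310:380],(770,440),interpolation=2))
P=cloud(c);q=P.reshape(-1,3);q=q[np.isfinite(q[:,2])];L=np.c_[(q[:,:2]-T)@u,(q[:,:2]-T)@v,q[:,2]]*1000
s=L[(L[:,2]>6)&(L[:,2]<22)&(L[:,0]<-38)&(L[:,0]>-120)&(abs(L[:,1])<75)]
for lo in range(-45,65,10):
  t=s[(s[:,1]>=lo)&(s[:,1]<lo+10)]
  if len(t): print(lo,len(t),t[:,0].min().round(),t[:,0].max().round())
"
```

```text
-45 20 -83.0 -66.0
-35 31 -82.0 -67.0
-25 35 -84.0 -65.0
-15 46 -82.0 -64.0
-5 47 -83.0 -65.0
5 39 -87.0 -62.0
15 36 -92.0 -57.0
25 30 -94.0 -53.0
35 31 -95.0 -53.0
45 36 -95.0 -53.0
55 4 -88.0 -63.0
```

View pics/nip.png

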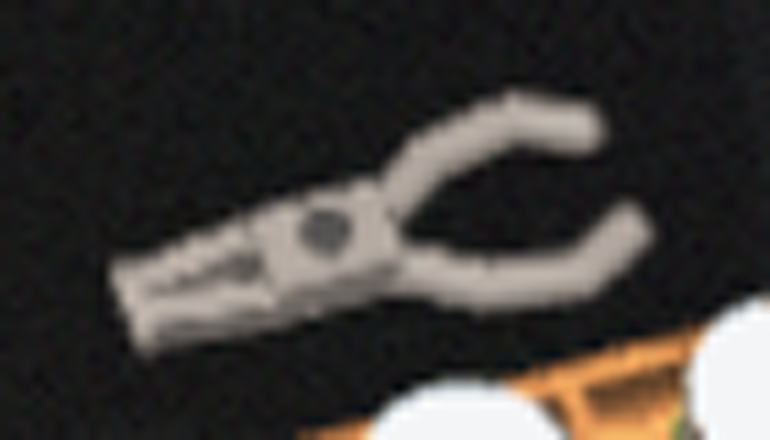

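The cross-sections are symmetric about tray x = -74 along the whole length, so the nippers are parallel to the tray. The gap to the near handle is about 21 mm, and the bottle's is about 20 mm. The close-up shows the pivot at (325,230) opposite the middle compartment. Handing in.

```bash
python3 -c "
from h import *
print(finish_job())"
```

```text
the job is handed in; nothing more can be done
None
```

The job is handed in at about 35 s of the 115 s: square jar on the middle of the lid, spare round jar in its compartment, mist bottle about 20 mm behind it, and nippers parallel in front with a gap of about 21 mm.

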